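# Seat the flask tray on the shaker's locating pins

### The arm

A 6-joint arm with a two-finger parallel gripper is mounted at the origin on the work surface. World frame = base frame: x ahead of the robot, y to its left, z up, the work surface at z = 0. Lengths are in m, angles in rad, forces in N, time in s.
With the tool pointing down it reaches from about 0.3 to 0.875 m from the base axis. Payload 6.4 kg.
Tool frame: the origin (TCP) lies on the centre line of the jaws, within the pads' length; the fingertips stand 8 mm ahead of it and the grasp point (between the pads) lies 11 mm behind it; z points along the fingers, y is the line along which they close (so a half turn about z gives the same grasp; the last joint's range is limited). The gripper opens to 88 mm and grips with 3 to 60 N. Pads are 18 mm wide; open, the fingers measure 123 mm over their backs; the gripper's body (75 mm by 187 mm) begins 45 mm behind the grasp point.
Start: joints at [-1.382, 0.181, 1.607, -0, 1.354, -0.206], TCP at [0.221, -0.531, 0.247] pointing down, gripper open.
Joint ranges: [-2.99, 2.99], [-0.89, 2.07], [0.3, 2.58], [-1.14, 4.28], [0, 2.63], [-3.12, 3.12]. Speed limits (rad/s): [2.57, 2.57, 3.01, 3.14, 3.14, 3.14].

### API

Orientations are given as [roll, pitch, yaw] about the fixed x, y, z axes, in that order (R = Rz(yaw) Ry(pitch) Rx(roll)).
In Python, from cell import robot gives the robot as it stands. The module is installed in compiled form; this text tells all that it offers.
- The arm moves only by the tool apply_moves, never from a script. Its argument "plan" is a list of rows, each an object of numbers: "tx", "ty", "tz": the shift along the world's x, y, z in m; "spin": the turn about the world's z in degrees. In form: [{"tx": .., "ty": .., "tz": .., "spin": ..}, ...]. A call has 1 to 8 rows; each row is the pose to reach, as a shift and turn from the pose commanded when the call began; what a row does not reach only later rows make up. A row lasts 1/8 s, in which the tool goes at most 62.5 mm and 10.7 degrees, less where a joint would pass 70% of its speed; a pose out of reach is approached as far as the arm can. A call with a gripper value outside its range is refused whole. "gripper" is the finger opening in m, from 0 to 0.0881, set as the call begins (left out, the last holds). The fingers move at their own pace and stop on an object; "force" is the grip in N (left out, the last holds). Time passes only in rows, so rows that repeat a pose let the fingers close. It gives the time, the measured TCP pose, the force, the opening and the grip force at its end, in the units of the state.
- robot.get_obs(): the state, without advancing time (a new reading comes with each control period).
- robot.read_camera(name): name is "side" or "top"; returns the picture (420x560x3 uint8, red, green, blue); there is no depth.
- robot.calibration(name): a dict with "fx", "fy", "cx", "cy" (pixels), "xyz" and "rotation" of the camera in the world. Camera axes: x right, y up, looking along -z (the intrinsics and any distortion apply to the point x, -y, -z); pixel columns grow to the right and rows downward; lengths in m; the calibration is good to about 2 mm. A picture is of the moment at which its call begins. calibration takes no time and is no camera call.
- robot.close_job(): hands the job in; it is judged then, once.
Trained networks look in the newest picture that a camera, given by its name, has taken for a name from the list of things; names that differ only in an ending like _2 or _b are one class to them, and where a whole thing is asked for, a point or a joint stands for the part that bears it (a point fixed in the world has none). Each returns a list of dicts, best first, with "conf" (0 to 1); they miss things now and then, are a little off and sometimes report something else, mostly with a low value. They report only what shows in the picture. A call takes as long as a camera call. They do not tell look-alikes from the thing itself.
- robot.boxes_of(name, camera): "bbox" ([centre column, centre row, width, height] as shares, 0 to 1, of the picture: columns of its width, rows of its height, round what is visible of it).
- robot.masks_of(name, camera): "mask" (420x560 bool, what is visible of it) and "bbox" ([centre column, centre row, width, height] as shares, 0 to 1, of the picture: columns of its width, rows of its height, round what is visible of it).
The state is a dict: "t": time; "joint_pos": joint angles; "joint_velocities": joint speeds; "joint_torque": joint torques, N m; "position": TCP position; "orientation": TCP orientation; "force": force on the tool from outside, world axes, zero at the start; "torque": the same for the moment, N m; "gripper_width": opening from 0.0 (shut) to 1.0 (fully open); "grasp_force": force on a finger pad.
Only numpy, scipy, OpenCV 4.12 (cv2) and the standard library are available. Lean on these libraries where they do the work, as an engineer would, in place of code of your own. Each camera call takes 0.05 s, during which the arm holds its last target. There are 200 camera calls.

### The job

The aluminium flask tray on the lab shaker has ridden up on the two locating pins and lies askew, too near the robot's side. Nudge it across the deck with the fingers until its two holes drop over the two pins and it lies flat on the deck, then leave it there and back off. Only push it: do not pick the tray up, and leave the jar, bottle, beaker and cap beside the shaker where they are.

Things in the scene. Friction and masses are not known exactly. Their poses are not given: they have to be found in the camera images.
- shaker: Fixed lab shaker: a cream box 320 (x) by 360 (y) by 90 mm high, its whole top a flat dark steel deck. Origin: centre of its underside, on the bench; deck 90 mm above it. Its x points away from its control panel (the robot's side), y to the left. Two steel locating pins stand on the deck at its own x = +40, y = +50 and -50 mm.
- pin_left (a point): Foot, at deck height, of the pin at the shaker's own y = +50 mm. Each pin is 9.5 mm high, 11 mm in diameter for the lowest 3 mm, then tapers to 7 mm at its flat tip. The tray hides both at the start; only their tips show above the seated tray.
- pin_right (a point): Foot, at deck height, of the same kind of pin at the shaker's own y = -50 mm.
- seat (a point): Point on the deck, 20 mm beyond the shaker's centre along the shaker's x, where the tray's origin lies once seated; the seated tray's axes are parallel to the shaker's.
- tray: Loose aluminium tray, about 0.4 kg: plate 140 (x) by 180 (y) by 5 mm, origin at the centre of its underside. A 4 mm thick lip, flush with the outer edge, rises to 20 mm above the underside on the near (-x) and both side edges, none on the far edge. Two fixed steel collars, 44 mm wide, 21 mm high, at x = -27, y = +45 and -45 mm. Two 14 mm through holes in the far half.
- hole_left (a point): Centre, at the underside, of the tray's hole at its own x = +20, y = +50 mm; belongs over pin_left. At the start it is some 8 mm above the deck, as the tray's far half is propped on the pin tips; seated it is at deck height.
- hole_right (a point): Centre, at the underside, of the tray's hole at its own x = +20, y = -50 mm; belongs over pin_right.
- near_edge (a point): Middle of the bottom of the tray's near (-x) edge, under the outer face of the near lip. It rests on the deck at the start and stays there while the tray is only pushed. The tray starts 18 to 34 mm short of its seat along the shaker's x, up to 30 mm to either side, up to 7 degrees crooked; it slides under a push of 1 to 3 N and stops hard once the pins are in the holes.
- jar: Bystander: white plastic jar, 68 mm diameter, 95 mm high, on the bench left (+y) of the shaker. Origin at the centre of its underside.
- beaker: Bystander: clear beaker, 68 mm diameter at the rim, 85 mm high, on the bench left of the shaker. Origin at the centre of its underside.
- reagent: Bystander: glass bottle with blue cap, 56 mm diameter, 110 mm high, on the bench right (-y) of the shaker. Origin at the centre of its underside.
- cap: Bystander: blue ring cap, 48 mm diameter, 14 mm high, flat on the bench right of the shaker. Origin at the centre of its underside.
Things that resemble listed ones, but are neither listed nor needed, are in the scene too. Of the things shaped like the tray, the aluminium one is meant.

How it is judged:
By the outcome, as a careful person would: the job done as asked, in the order asked, and still so for the second after the job is handed in, with the robot touching nothing.
It also fails if it takes over 72 s, if anything falls off the work surface, if the arm or the gripper's body presses on something with over 40 N, if the wrist force passes 120 N, or if a joint passes its speed limit or range.

## Working session

There is one attempt and no reset: what is moved stays moved. The work goes in short steps, Python scripts to look and compute and a tool call to move; the robot and the scene stay as the last step left them, time stands still between calls to the robot, and variables do not carry over. Pictures are saved under pics/ and viewed, at most 10 in all, crops included, and the job is handed in when it is done.

Besides the shell and the picture viewer there is one more tool, called after ">>>" as name(argument=value, ...), one argument or row to a line, values as JSON. apply_moves: Moves the arm, as the interface text tells. Its arguments: {"type":"object","properties":{"plan":{"type":"array"},"gripper":{"type":"number"},"force":{"type":"number"}},"required":["plan"]}

```bash
mkdir -p pics
python3 - <<'E'
from cell import robot
import cv2
for c in ("top","side"):
    im=robot.read_camera(c); cv2.imwrite(f"pics/{c}0.png",im[:,:,::-1]); print(c,robot.calibration(c))
    for n in ("tray","shaker","hole_left","jar","reagent","beaker","cap"):
        print(n,[(round(d['conf'],2),[round(v*s) for v,s in zip(d['bbox'],(560,420,560,420))]) for d in robot.boxes_of(n,c)])
print(robot.get_obs())
E
```

```text
top {'fx': 527.7705002431286, 'fy': 527.7705002431286, 'cx': 283.29826129603225, 'cy': 205.26279208448744, 'xyz': array([ 0.34533997, -0.06219905,  1.48972941]), 'rotation': array([ 0.09183755, -0.01022219, -1.57107951])}
tray [(0.72, [285, 173, 75, 69]), (0.62, [345, 291, 71, 58])]
shaker [(0.64, [278, 170, 152, 138])]
hole_left [(0.77, [286, 173, 77, 72]), (0.77, [446, 238, 79, 69]), (0.76, [346, 293, 67, 61]), (0.6, [443, 145, 74, 61])]
jar [(0.86, [178, 171, 28, 27])]
reagent [(0.83, [383, 168, 25, 20])]
beaker [(0.72, [179, 114, 27, 28])]
cap []
side {'fx': 525.1799713089285, 'fy': 525.1799713089285, 'cx': 277.39208306443294, 'cy': 200.64717344671246, 'xyz': array([ 0.2612859 , -0.98405385,  1.24073439]), 'rotation': array([ 0.69184577, -0.00977841, -0.20589046])}
tray [(0.97, [400, 357, 68, 79]), (0.68, [314, 201, 54, 57]), (0.64, [290, 376, 94, 87]), (0.37, [316, 211, 129, 115])]
shaker [(0.56, [319, 209, 123, 114])]
hole_left [(0.84, [290, 375, 94, 87]), (0.82, [228, 288, 22, 61]), (0.82, [398, 358, 67, 76]), (0.61, [303, 300, 17, 18])]
jar [(0.88, [293, 138, 18, 30])]
reagen
[... 151 characters left out ...]
, 18])]
{'t': 0.8, 'joint_pos': array([-1.38227404e+00,  1.80755390e-01,  1.60698895e+00, -3.66990098e-05,
        1.35378808e+00, -2.06291664e-01]), 'joint_velocities': array([ 0.00096576,  0.00129722,  0.00130333, -0.00047209,  0.00105442,
       -0.00056851]), 'joint_torque': array([-3.71117843e-03, -4.33789480e+01, -3.42155778e+01,  7.00281118e-02,
        3.08656669e-02, -2.44067013e-05]), 'position': array([ 0.22118083, -0.5307837 ,  0.24674491]), 'orientation': array([3.14154104e+00, 4.74159659e-05, 3.94821848e-01]), 'force': array([ 0.05466567, -0.47412751,  0.20601467]), 'torque': array([ 0.01916418,  0.00754378, -0.0087408 ]), 'grasp_force': 0.0, 'gripper_width': 0.998195226632266}
```

Run:
```python
import cv2,numpy as np
a=cv2.imread("pics/top0.png");b=cv2.imread("pics/side0.png")
c=cv2.resize(a[90:250,190:370],None,fx=4,fy=4,interpolation=cv2.INTER_CUBIC)[:600]
cv2.imwrite("pics/topcrop.png",c)
```

```text
(no output)
```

View pics/top0.png

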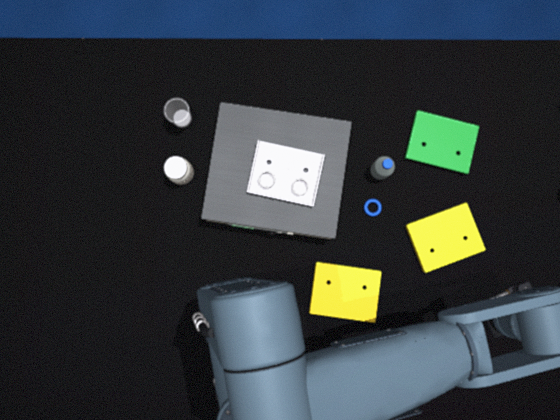

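View pics/side0.png

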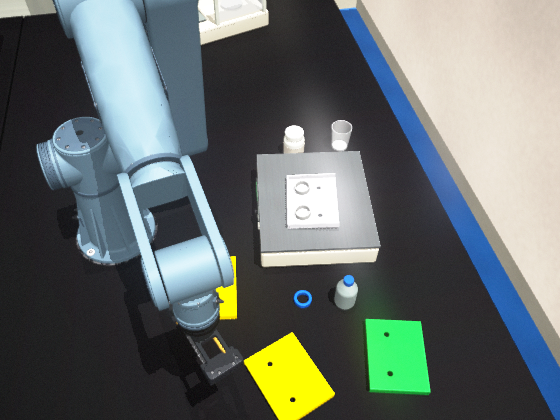

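View pics/topcrop.png

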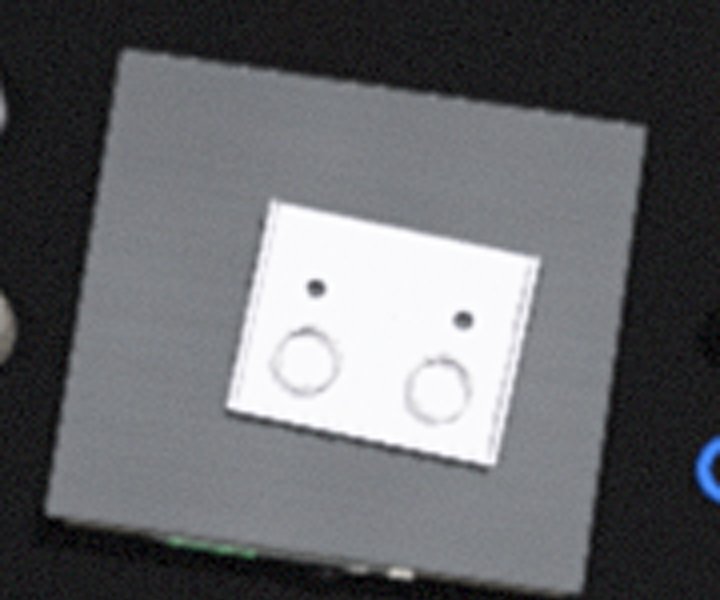

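Tray-like things in the top picture: the aluminium tray on the deck (286,173), two yellow ones (346,292) and (446,238), and a green one (443,142). The aluminium one on the shaker is the right one. The crop confirms it: holes at about (269,162) and (306,170), collars on the near side.

```bash
cat > h.py <<'E'
from cell import robot
import numpy as np, cv2
from scipy.optimize import least_squares
from scipy.ndimage import map_coordinates
from scipy.spatial.transform import Rotation as R
def proj(c,p):
    k=robot.calibration(c); q=(np.atleast_2d(p)-k['xyz'])@R.from_euler('xyz',k['rotation']).as_matrix()
    return np.c_[k['cx']+k['fx']*q[:,0]/-q[:,2], k['cy']+k['fy']*q[:,1]/q[:,2]]
def unproj(c,uv,z):
    k=robot.calibration(c); uv=np.atleast_2d(uv)
    d=np.c_[(uv[:,0]-k['cx'])/k['fx'],-(uv[:,1]-k['cy'])/k['fy'],-np.ones(len(uv))]@R.from_euler('xyz',k['rotation']).as_matrix().T
    return (k['xyz']+d*((z-k['xyz'][2])/d[:,2])[:,None])[:,:2]
def rot(a): return np.array([[np.cos(a),-np.sin(a)],[np.sin(a),np.cos(a)]])
def place(p,pts): # pts local xyz; p=x,y,yaw
    pts=np.atleast_2d(pts); return np.c_[pts[:,:2]@rot(p[2]).T+p[:2],pts[:,2]]
def fit(g,c,p,segs,w=4,it=8):
    """edge fit of x,y,yaw; segs: list of (A,B) local"""
    t=np.linspace(.08,.92,40)[:,None]; loc=np.vstack([np.array(a)*(1-t)+np.array(b)*t for a,b in segs])
    dl=np.vstack([np.tile((np.array(b)-a)/np.linalg.norm(np.array(b)-a),(40,1)) for a,b in segs])
    s=np.arange(-w,w+.01,.25)
    for _ in range(it):
        u=proj(c,place(p,loc)); v=proj(c,place(p,loc+dl*.01))-u; n=np.c_[-v[:,1],v[:,0]]; n/=np.linalg.norm(n,axis=1)[:,None]
        q=u[:,None]+n[:,None]*s[:,None]
        pr=cv2.GaussianBlur(map_coordinates(g,[q[...,1],q[...,0]],order=1),(5,1),0)
        gr=np.abs(np.gradient(pr,axis=1)); gr=np.where(gr>.5*gr.max(1,keepdims=True),gr,0); k=gr.argmax(1)
        near=np.abs(s[None]-s[k][:,None])<=1.5
        off=(gr*near*s).sum(1)/(gr*near).sum(1); tgt=u+n*off[:,None]
        f=lambda x:((proj(c,place(x,loc))-tgt)*n).sum(1)
        r=least_squares(f,p,loss='soft_l1',f_scale=.3,x_scale=[.01,.01,.05]); p=r.x
    return p,f(p).reshape(len(segs),40)
def edges(hx,hy,z): 
    c=[(-hx,-hy,z),(-hx,hy,z),(hx,hy,z),(hx,-hy,z)]; return [(c[i],c[(i+1)%4]) for i in range(4)] # near,left,far,right
def holes(g,c,approx):
    o=[]
    for u,v in approx:
        u0,v0=int(round(u))-5,int(round(v))-5; w=g[v0:v0+11,u0:u0+11].astype(float)
        w=np.clip(np.median(w)*.85-w,0,None); yy,xx=np.mgrid[:11,:11]
        o.append((u0+(w*xx).sum()/w.sum(),v0+(w*yy).sum()/w.sum()))
    return np.array(o)
E
python3 - <<'E'
from h import *
g={c:cv2.imread(f"pics/{c}0.png",0).astype(np.float32) for c in("top","side")}
cor=np.array([(122,48),(648,128),(582,592),(46,515)])/4+[190,90]
W=unproj("top",cor,.09); p0=np.r_[W.mean(0),np.arctan2(*(W[0]-W[3])[::-1])]
S,r=fit(g["top"],"top",p0,edges(.16,.18,.09)); print("shaker top",S.round(4),r.mean(1).round(2),r.std(1).round(2))
S2,r=fit(g["side"],"side",S,edges(.16,.18,.09)); print("shaker side",S2.round(4),r.mean(1).round(2))
for c,a,Sc in(("top",[(269,162),(305.8,170)],S),("side",[(318,187),(320.5,216)],S2)):
    h=holes(g[c],c,a); X=unproj(c,h,.09+.013); 
    l=(X-Sc[:2])@rot(Sc[2]); d=l[0]-l[1]; print(c,h.round(2),"holes shaker frame",l.round(4),"sep",np.linalg.norm(d).round(4),"yaw deg",np.degrees(np.arctan2(-d[0],d[1])).round(2))
    print(" needed shift of midpoint",(np.array([.04,0])-l.mean(0)).round(4))
E
```

```text
shaker top [ 0.5702 -0.0589 -0.1487] [1.35 0.03 0.52 0.04] [0.9  0.15 0.14 0.15]
shaker side [ 0.5712 -0.0633 -0.1479] [0.43 1.12 0.1  0.35]
top [[268.6  161.47]
 [305.42 169.46]] holes shaker frame [[ 0.0163  0.0242]
 [ 0.0097 -0.0757]] sep 0.1001 yaw deg -3.78
 needed shift of midpoint [0.027  0.0257]
side [[318.11 187.48]
 [319.73 214.76]] holes shaker frame [[ 0.0147  0.0272]
 [ 0.0085 -0.0722]] sep 0.0996 yaw deg -3.59
 needed shift of midpoint [0.0284 0.0225]
```

Run:
```python
from h import *
g={c:cv2.imread(f"pics/{c}0.png",0).astype(np.float32) for c in("top","side")}
p0=[.5702,-.0589,-.1487]
for c,use in(("top",(1,2,3)),("side",(0,1,2)),("side",(0,2,3)),("side",(0,1,2,3))):
    E=edges(.16,.18,.09)
    S,r=fit(g[c],c,p0,[E[i] for i in use],w=3); print(c,use,S.round(4),r.mean(1).round(2),r.std(1).round(2))
    h=holes(g[c],c,[(269,162),(305.8,170)] if c=="top" else [(318,187),(320.5,216)]); l=(unproj(c,h,.103)-S[:2])@rot(S[2]); print(" shift",(np.array([.04,0])-l.mean(0)).round(4), np.degrees(np.arctan2(-(l[0]-l[1])[0],(l[0]-l[1])[1])).round(2))
E=edges(.16,.18,.09)
v=[]
for c in("top","side"):
    b=cv2.cvtColor(g[c].astype(np.uint8),cv2.COLOR_GRAY2BGR); 
    b=cv2.resize(b,None,fx=4,fy=4,interpolation=cv2.INTER_CUBIC)
    S=[.5702,-.0589,-.1487] 
    S,_=fit(g[c],c,p0,[E[i] for i in ((1,2,3) if c=="top" else (0,1,2,3))],w=3)
    q=(proj(c,place(S,[e[0] for e in E]))*4+1.5).astype(int); cv2.polylines(b,[q],1,(0,0,255),1)
    x0,y0=(200,95) if c=="top" else (245,140)
    v.append(cv2.resize(b[y0*4:y0*4+600,x0*4:x0*4+640],(400,375)) if 0 else b[y0*4:y0*4+590,x0*4:x0*4+640])
cv2.imwrite("pics/ov.png",cv2.resize(np.hstack(v),(800,369)))
```

```text
top (1, 2, 3) [ 0.5716 -0.0591 -0.1487] [0.04 0.   0.05] [0.13 0.14 0.14]
 shift [0.0284 0.0258] -3.78
side (0, 1, 2) [ 0.5717 -0.0592 -0.1477] [0.46 0.16 0.1 ] [0.79 0.62 0.19]
 shift [0.0283 0.0267] -3.6
side (0, 2, 3) [ 0.571  -0.0644 -0.1481] [ 0.42  0.09 -0.01] [0.8  0.21 0.17]
 shift [0.0284 0.0214] -3.58
side (0, 1, 2, 3) [ 0.5712 -0.0633 -0.1479] [0.44 1.09 0.1  0.35] [0.79 0.54 0.21 0.16]
 shift [0.0284 0.0225] -3.59
```

View pics/ov.png

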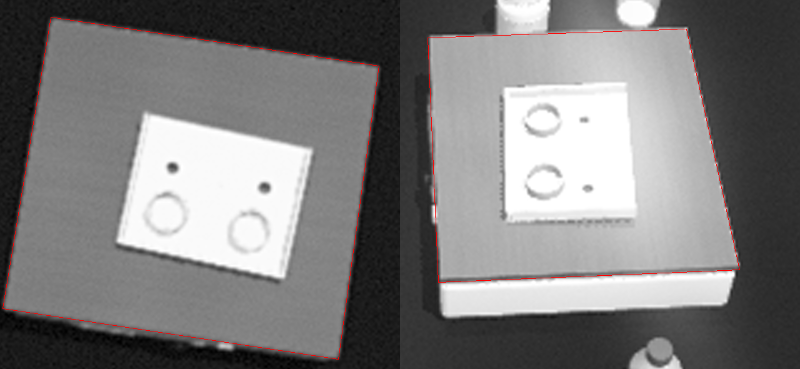

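The overlays fit. In the shaker's frame the tray needs +28 mm in x, +26 mm in y and +3.7° CCW. First I'll push sideways on the right lip with both open fingers, tool y along the shaker's x, which also squares the tray.

>>> apply_moves(
  plan=[
    {"tx": 0.04, "ty": 0.041, "tz": 0, "spin": 7.4},
    {"tx": 0.08, "ty": 0.083, "tz": 0, "spin": 14.7},
    {"tx": 0.12, "ty": 0.124, "tz": 0, "spin": 22.1},
    {"tx": 0.16, "ty": 0.165, "tz": 0, "spin": 29.4},
    {"tx": 0.2, "ty": 0.206, "tz": 0, "spin": 36.8},
    {"tx": 0.24, "ty": 0.248, "tz": 0, "spin": 44.1},
    {"tx": 0.28, "ty": 0.289, "tz": 0, "spin": 51.5},
    {"tx": 0.319, "ty": 0.33, "tz": 0, "spin": 58.9},
  ],
  gripper=0.088,
)

```text
t: 1.8
position: [0.5414, -0.1993, 0.247]
orientation: [3.141, 0.0, 1.427]
force: [-0.4, -0.6, -0.3]
gripper_width: 0.995
grasp_force: 0.0
```

>>> apply_moves(
  plan=[
    {"tx": 0, "ty": 0, "tz": -0.02, "spin": 0},
    {"tx": 0, "ty": 0, "tz": -0.05, "spin": 0},
    {"tx": 0, "ty": 0, "tz": -0.08, "spin": 0},
    {"tx": 0, "ty": 0, "tz": -0.105, "spin": 0},
    {"tx": 0, "ty": 0, "tz": -0.125, "spin": 0},
    {"tx": 0, "ty": 0, "tz": -0.138, "spin": 0},
    {"tx": 0, "ty": 0, "tz": -0.142, "spin": 0},
    {"tx": 0, "ty": 0, "tz": -0.142, "spin": 0},
  ],
)

```text
t: 2.8
position: [0.5404, -0.2009, 0.1051]
orientation: [3.141, 0.0, 1.423]
force: [0.3, -0.9, -0.7]
gripper_width: 0.997
grasp_force: 0.0
```

>>> apply_moves(
  plan=[
    {"tx": 0.0009, "ty": 0.006, "tz": 0, "spin": 0},
    {"tx": 0.0018, "ty": 0.012, "tz": 0, "spin": 0},
    {"tx": 0.0027, "ty": 0.018, "tz": 0, "spin": 0},
    {"tx": 0.0035, "ty": 0.023, "tz": 0, "spin": 0},
    {"tx": 0.0042, "ty": 0.028, "tz": 0, "spin": 0},
    {"tx": 0.0048, "ty": 0.032, "tz": 0, "spin": 0},
    {"tx": 0.0054, "ty": 0.036, "tz": 0, "spin": 0},
    {"tx": 0.0054, "ty": 0.036, "tz": 0, "spin": 0},
  ],
)

```text
t: 3.8
position: [0.5455, -0.1643, 0.1046]
orientation: [-3.141, -0.0, 1.423]
force: [-0.4, 0.3, 0.2]
gripper_width: 0.999
grasp_force: 0.0
```

Run:
```python
from h import *
c="top"; im=robot.read_camera(c); cv2.imwrite("pics/top1.png",im[:,:,::-1])
s=robot.read_camera("side"); cv2.imwrite("pics/side1.png",s[:,:,::-1])
f=lambda a,x,y:cv2.resize(a[y:y+150,x:x+130,::-1],(400,460),interpolation=cv2.INTER_CUBIC)
cv2.imwrite("pics/m1.png",np.hstack([f(im,215,95),f(s,250,140)]))
```

```text
(no output)
```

View pics/m1.png

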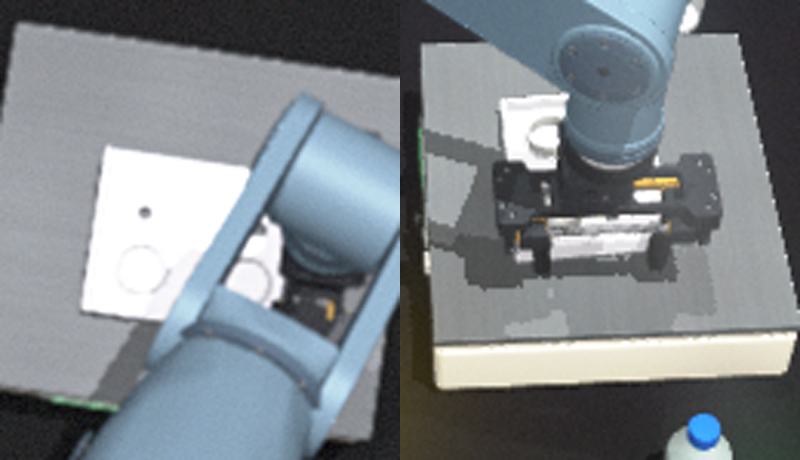

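The two fingers are against the right lip. The top view shows the left hole at about (262,164), with the left lip and part of the far edge clear.

```bash
cat > m.py <<'E'
from h import *
def left(fn,a,zh=.103):
    S=np.array([.5716,-.0591,-.1487]); g=cv2.imread(fn,0).astype(np.float32)
    h=holes(g,"top",[a]); l=(unproj("top",h,zh)-S[:2])@rot(S[2])
    # left lip: outer top edge, 90 mm left of tray axis
    best=None
    p0=np.r_[unproj("top",h,zh)[0]-rot(S[2])@[.02,.05],S[2]]
    E=[((-.06,.09,.114),(.065,.09,.120))]
    p,r=fit(g,"top",p0,E,w=4)
    print("hole_left in shaker",l.round(4),"need",(np.array([.04,.05])-l).round(4),"lip yaw deg",np.degrees(p[2]-S[2]).round(2),r.std().round(2))
E
python3 -c "
from m import *
left('pics/top0.png',(269,162)); left('pics/top1.png',(262,164))"
```

```text
h.py:27: RuntimeWarning: invalid value encountered in divide
  off=(gr*near*s).sum(1)/(gr*near).sum(1); tgt=u+n*off[:,None]
Traceback (most recent call last):
  File "m.py", line 9, in left
    p,r=fit(g,"top",p0,E,w=4)
        ~~~^^^^^^^^^^^^^^^^^^
  File "h.py", line 29, in fit
    r=least_squares(f,p,loss='soft_l1',f_scale=.3,x_scale=[.01,.01,.05]); p=r.x
ValueError: Residuals are not finite in the initial point.
```

```bash
sed -i 's/r=least_squares(f,p,/r=least_squares(lambda x:np.r_[f(x),3e2*(x[0]-p[0])] if len(segs)==1 else f(x),p,/' h.py
python3 -c "
from m import *
left('pics/top0.png',(269,162)); left('pics/top1.png',(262,164))"
```

```text
hole_left in shaker [[0.0149 0.0242]] need [[0.0251 0.0258]] lip yaw deg -3.48 0.08
hole_left in shaker [[0.0063 0.0416]] need [[0.0337 0.0084]] lip yaw deg 0.21 0.12
```

Yaw is squared and 8.4 mm in y remains. I'll push that much more, then back off and lift.

>>> apply_moves(
  plan=[
    {"tx": 0.0003, "ty": 0.002, "tz": 0, "spin": 0},
    {"tx": 0.0006, "ty": 0.004, "tz": 0, "spin": 0},
    {"tx": 0.0009, "ty": 0.006, "tz": 0, "spin": 0},
    {"tx": 0.0011, "ty": 0.0075, "tz": 0, "spin": 0},
    {"tx": 0.0012, "ty": 0.0083, "tz": 0, "spin": 0},
    {"tx": 0.0012, "ty": 0.0083, "tz": 0, "spin": 0},
    {"tx": 0.0012, "ty": 0.0083, "tz": 0, "spin": 0},
  ],
)

```text
t: 4.78
position: [0.5469, -0.1564, 0.1048]
orientation: [3.141, -0.0, 1.423]
force: [0.2, 0.1, 1.0]
gripper_width: 0.997
grasp_force: 0.0
```

```bash
python3 -c "
from m import *
cv2.imwrite('pics/top2.png',robot.read_camera('top')[:,:,::-1])
left('pics/top2.png',(259,165.5))"
```

```text
hole_left in shaker [[0.0065 0.0496]] need [[0.0335 0.0004]] lip yaw deg 0.22 0.13
```

y is in place. Now I'll back off, lift, turn 90° and go to the near edge.

>>> apply_moves(
  plan=[
    {"tx": -0.0015, "ty": -0.01, "tz": 0, "spin": 0},
    {"tx": -0.003, "ty": -0.02, "tz": 0, "spin": 0},
    {"tx": -0.003, "ty": -0.02, "tz": 0.02, "spin": 0},
    {"tx": -0.003, "ty": -0.02, "tz": 0.06, "spin": 0},
    {"tx": -0.02, "ty": 0.0, "tz": 0.1, "spin": -10},
    {"tx": -0.04, "ty": 0.03, "tz": 0.1, "spin": -20},
    {"tx": -0.065, "ty": 0.07, "tz": 0.1, "spin": -30},
    {"tx": -0.0917, "ty": 0.1154, "tz": 0.1, "spin": -40},
  ],
)

```text
t: 5.82
position: [0.4545, -0.041, 0.205]
orientation: [3.141, -0.0, 0.717]
force: [0.3, 0.4, 0.7]
gripper_width: 0.999
grasp_force: 0.0
```

>>> apply_moves(
  plan=[
    {"tx": 0, "ty": 0, "tz": 0, "spin": -10},
    {"tx": 0, "ty": 0, "tz": 0, "spin": -20},
    {"tx": 0, "ty": 0, "tz": 0, "spin": -30},
    {"tx": 0, "ty": 0, "tz": 0, "spin": -40},
    {"tx": 0, "ty": 0, "tz": 0, "spin": -50},
    {"tx": 0, "ty": 0, "tz": 0, "spin": -50},
  ],
)

```text
t: 6.58
position: [0.4551, -0.0417, 0.2048]
orientation: [3.142, -0.0, -0.147]
force: [0.7, 0.3, -0.7]
gripper_width: 0.999
grasp_force: 0.0
```

Run:
```python
from m import *
cv2.imwrite('pics/top3.png',robot.read_camera('top')[:,:,::-1]);cv2.imwrite('pics/side3.png',robot.read_camera('side')[:,:,::-1])
o=robot.get_obs();print(o['position'],o['orientation'])
s=cv2.imread('pics/side3.png');t=cv2.imread('pics/top3.png')
f=lambda a,x,y:cv2.resize(a[y:y+150,x:x+130],(400,460),interpolation=cv2.INTER_CUBIC)
cv2.imwrite("pics/m3.png",np.hstack([f(t,215,95),f(s,250,140)]))
```

```text
[ 0.45511721 -0.04149748  0.20478737] [ 3.14153733e+00 -1.13229825e-04 -1.44899235e-01]
```

View pics/m3.png

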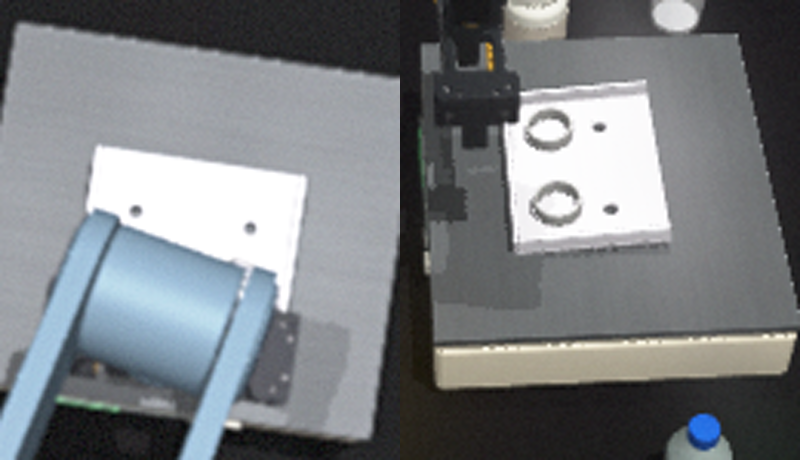

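Both holes show in the top picture, at about (259,163.5) and (296,169). The gripper is over the near side.

```bash
cat >> m.py <<'E'
def both(fn,a,c="top",zh=.103):
    S=np.array([.5716,-.0591,-.1487] if c=="top" else [.5717,-.0592,-.1480]); g=cv2.imread(fn,0).astype(np.float32)
    h=holes(g,c,a); l=(unproj(c,h,zh)-S[:2])@rot(S[2]); d=l[0]-l[1]
    print(c,h.round(1).tolist(),l.round(4).tolist(),"need mid",(np.array([.04,0])-l.mean(0)).round(4),"yaw",np.degrees(np.arctan2(-d[0],d[1])).round(2))
E
python3 -c "
from m import *
both('pics/top3.png',[(259.2,163.5),(296.3,169)]); both('pics/side3.png',[(314.6,181.6),(318.6,208.2)],'side')"
```

```text
top [[257.4, 165.3], [295.9, 168.8]] [[0.0002, 0.0521], [0.0063, -0.0505]] need mid [ 0.0367 -0.0008] yaw 3.42
side [[314.3, 181.1], [318.1, 207.8]] [[0.0064, 0.048], [0.0067, -0.0518]] need mid [0.0334 0.0019] yaw 0.18
```

>>> apply_moves(
  plan=[
    {"tx": 0, "ty": 0, "tz": -0.03, "spin": 0},
    {"tx": 0, "ty": 0, "tz": -0.06, "spin": 0},
    {"tx": 0, "ty": 0, "tz": -0.085, "spin": 0},
    {"tx": 0, "ty": 0, "tz": -0.098, "spin": 0},
    {"tx": 0, "ty": 0, "tz": -0.1, "spin": 0},
    {"tx": 0, "ty": 0, "tz": -0.1, "spin": 0},
  ],
)

```text
t: 7.42
position: [0.4556, -0.0413, 0.1054]
orientation: [3.141, -0.001, -0.147]
force: [-0.1, 0.1, 0.0]
gripper_width: 1.003
grasp_force: 0.0
```

>>> apply_moves(
  plan=[
    {"tx": 0.0099, "ty": -0.0015, "tz": 0, "spin": 0},
    {"tx": 0.0168, "ty": -0.0025, "tz": 0, "spin": 0},
    {"tx": 0.0218, "ty": -0.0033, "tz": 0, "spin": 0},
    {"tx": 0.0267, "ty": -0.004, "tz": 0, "spin": 0},
    {"tx": 0.0316, "ty": -0.0047, "tz": 0, "spin": 0},
    {"tx": 0.0366, "ty": -0.0055, "tz": 0, "spin": 0},
    {"tx": 0.0415, "ty": -0.0062, "tz": 0, "spin": 0},
    {"tx": 0.0415, "ty": -0.0062, "tz": 0, "spin": 0},
  ],
)

```text
t: 8.43
position: [0.4972, -0.0474, 0.1048]
orientation: [3.142, -0.001, -0.148]
force: [-0.7, 0.5, 0.2]
gripper_width: 1.0
grasp_force: 0.0
```

Run:
```python
from m import *
cv2.imwrite('pics/top4.png',robot.read_camera('top')[:,:,::-1]);cv2.imwrite('pics/side4.png',robot.read_camera('side')[:,:,::-1])
s=cv2.imread('pics/side4.png');t=cv2.imread('pics/top4.png')
f=lambda a,x,y:cv2.resize(a[y:y+150,x:x+130],(400,460),interpolation=cv2.INTER_CUBIC)
cv2.imwrite("pics/m4.png",np.hstack([f(t,215,95),f(s,250,140)]))
```

```text
(no output)
```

View pics/m4.png

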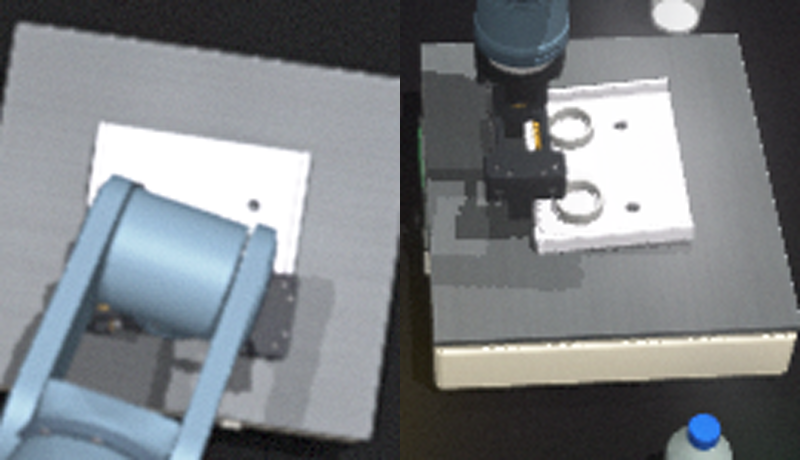

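The tray slid +x. The right hole is at top pixel (297.3,162), and the side view shows the holes at (321.5,181) and (325.5,207.5).

```bash
python3 -c "
from m import *
both('pics/top4.png',[(297.3,161.7),(297.3,161.7)]); both('pics/side4.png',[(321.5,181.1),(325.4,207.5)],'side')"
```

```text
top [[296.9, 161.6], [296.9, 161.6]] [[0.0258, -0.0502], [0.0258, -0.0502]] need mid [0.0142 0.0502] yaw -0.0
side [[321.3, 180.5], [325.2, 207.2]] [[0.0269, 0.0494], [0.0267, -0.0505]] need mid [0.0132 0.0006] yaw -0.13
```

>>> apply_moves(
  plan=[
    {"tx": 0.003, "ty": -0.0004, "tz": 0, "spin": 0},
    {"tx": 0.006, "ty": -0.0009, "tz": 0, "spin": 0},
    {"tx": 0.0085, "ty": -0.0013, "tz": 0, "spin": 0},
    {"tx": 0.0104, "ty": -0.0016, "tz": 0, "spin": 0},
    {"tx": 0.0119, "ty": -0.0018, "tz": 0, "spin": 0},
    {"tx": 0.0129, "ty": -0.0019, "tz": 0, "spin": 0},
    {"tx": 0.0134, "ty": -0.002, "tz": 0, "spin": 0},
    {"tx": 0.0134, "ty": -0.002, "tz": 0, "spin": 0},
  ],
)

```text
t: 9.52
position: [0.51, -0.0493, 0.1047]
orientation: [3.142, -0.0, -0.148]
force: [0.2, 0.3, -0.3]
gripper_width: 0.994
grasp_force: 0.0
```

Run:
```python
from m import *
cv2.imwrite('pics/top5.png',robot.read_camera('top')[:,:,::-1]);cv2.imwrite('pics/side5.png',robot.read_camera('side')[:,:,::-1])
print(robot.get_obs()['force'])
s=cv2.imread('pics/side5.png');t=cv2.imread('pics/top5.png')
f=lambda a,x,y:cv2.resize(a[y:y+100,x:x+87],(400,460),interpolation=cv2.INTER_CUBIC)
cv2.imwrite("pics/m5.png",np.hstack([f(t,240,110),f(s,280,150)]))
```

```text
[ 1.04287319 -0.06332195  0.54654716]
```

View pics/m5.png

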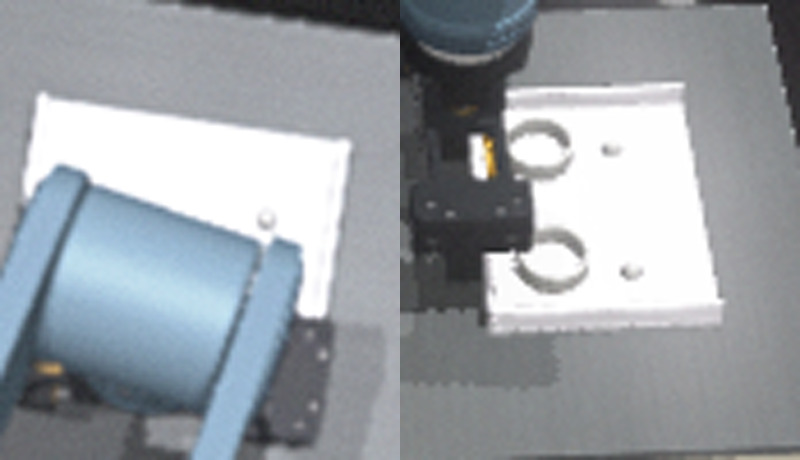

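Bright pin tips now show in both holes, at top (298,158) and side (326,182)/(330,209). I'll back off and check that the tray is flat.

>>> apply_moves(
  plan=[
    {"tx": -0.01, "ty": 0.0015, "tz": 0, "spin": 0},
    {"tx": -0.03, "ty": 0.0045, "tz": 0, "spin": 0},
    {"tx": -0.04, "ty": 0.006, "tz": 0.03, "spin": 0},
    {"tx": -0.045, "ty": 0.006, "tz": 0.08, "spin": 0},
    {"tx": -0.06, "ty": -0.04, "tz": 0.13, "spin": 0},
    {"tx": -0.08, "ty": -0.09, "tz": 0.14, "spin": 0},
    {"tx": -0.1, "ty": -0.14, "tz": 0.14, "spin": 0},
    {"tx": -0.12, "ty": -0.19, "tz": 0.14, "spin": 0},
  ],
)

```text
t: 10.62
position: [0.3887, -0.2404, 0.2451]
orientation: [3.141, -0.001, -0.148]
force: [0.2, -0.2, 0.7]
gripper_width: 0.999
grasp_force: 0.0
```

>>> apply_moves(
  plan=[
    {"tx": -0.02, "ty": -0.05, "tz": 0, "spin": 0},
    {"tx": -0.04, "ty": -0.1, "tz": 0, "spin": 0},
    {"tx": -0.05, "ty": -0.15, "tz": 0, "spin": 0},
    {"tx": -0.06, "ty": -0.19, "tz": 0, "spin": 0},
    {"tx": -0.06, "ty": -0.19, "tz": 0, "spin": 0},
  ],
)

```text
t: 11.25
position: [0.3285, -0.431, 0.2442]
orientation: [-3.141, 0.001, -0.151]
force: [0.1, 0.0, 0.0]
gripper_width: 0.996
grasp_force: 0.0
```

Run:
```python
from m import *
for c in("top","side"): cv2.imwrite(f'pics/{c}6.png',robot.read_camera(c)[:,:,::-1])
s=cv2.imread('pics/side6.png');t=cv2.imread('pics/top6.png')
f=lambda a,x,y:cv2.resize(a[y:y+100,x:x+87],(400,460),interpolation=cv2.INTER_CUBIC)
v=[]
# overlay of the seated model: lip-top outline (20 mm), far plate edge (5 mm)
for c,a,x,y,S in(("top",t,240,110,[.5716,-.0591,-.1487]),("side",s,280,150,[.5717,-.0592,-.148])):
    b=f(a,x,y); k=np.array([(.02+.07*i,.09*j,.09+z) for i,j,z in((1,1,.02),(-1,1,.02),(-1,-1,.02),(1,-1,.02),(1,-1,.005),(1,1,.005))])
    q=((proj(c,place(S,k))-[x,y]+.5)*4.6).astype(int); cv2.polylines(b,[q],1,(0,0,255),1); v.append(b)
cv2.imwrite("pics/m6.png",np.hstack(v))
```

```text
(no output)
```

View pics/m6.png

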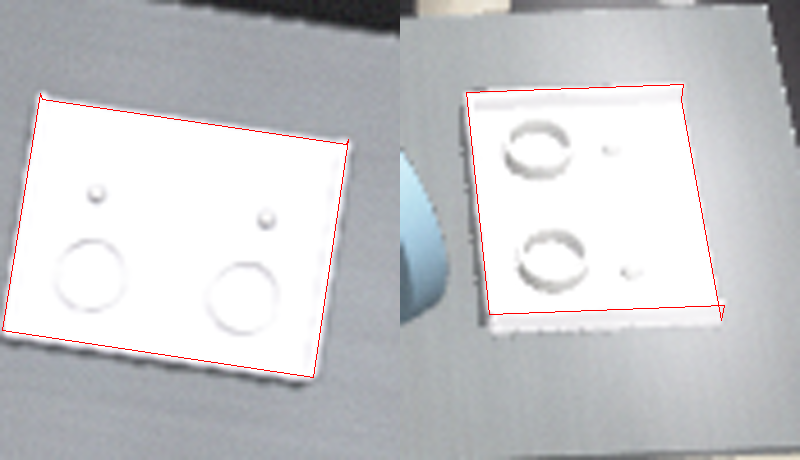

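Run:
```python
from m import *
for c,S in(("top",[.5716,-.0591,-.1487]),("side",[.5717,-.0592,-.148])):
  S=np.array(S);g=cv2.imread(f'pics/{c}6.png',0).astype(np.float32);p0=np.r_[S[:2]+rot(S[2])@[.02,0],S[2]]
  for k in(0,.003,.006): # rise at holes
    z=lambda x:.09+k*(x+.07)/.09
    E=[((.07,.09,z(.07)+.005),(.07,-.09,z(.07)+.005)),((-.07,.09,z(-.07)+.02),(.07,.09,z(.07)+.02))]
    E+=[((-.07,-.09,z(-.07)+.02),(.07,-.09,z(.07)+.02))] if c=="top" else [((-.07,.09,.11),(-.07,-.09,.11))]
    p,r=fit(g,c,p0,E,w=2.5); l=(p[:2]-S[:2])@rot(S[2])
    print(c,k,(l*1e3).round(1),"yaw",np.degrees(p[2]-S[2]).round(2),"res",r.mean(1).round(2),"rms",np.sqrt((r**2).mean()).round(3))
```

```text
top 0 [21.4 -0.2] yaw 0.03 res [ 0.    0.56 -0.53] rms 0.457
top 0.003 [20.3 -0.3] yaw 0.02 res [ 0.    0.5  -0.47] rms 0.413
top 0.006 [19.3 -0.4] yaw -0.01 res [ 0.    0.45 -0.41] rms 0.372
side 0 [19.5  1.7] yaw 0.08 res [ 0.5  -0.02 -0.42] rms 0.417
side 0.003 [19.  -0.6] yaw -0.26 res [ 0.3   0.01 -0.26] rms 0.327
side 0.006 [18.5 -2.9] yaw -0.31 res [ 0.1   0.05 -0.1 ] rms 0.343
```

Run:
```python
from m import *
# tilt check: right lip bottom edge & left/right top edges in side view, offset slope (px, far minus near) from the flat model
t=np.linspace(-.06,.06,30); s=np.arange(-6,6.01,.25)
for n,(ox,oy,dy) in((3,(-.0135,-.0004,.0035)),(4,(.0063,-.0004,0)),(6,(.0205,-.0002,.0005))):
    S=np.array([.5717,-.0592,-.148+dy]); g=cv2.imread(f'pics/side{n}.png',0).astype(np.float32)
    P=np.r_[S[:2]+rot(-.148)@[ox,oy],S[2]]
    for y,z,nm in((-.09,.09,"R bottom"),(.09,.11,"L top")):
        u=proj("side",place(P,np.c_[t,0*t+y,0*t+z]))
        pr=np.array([map_coordinates(g,[a[1]+s,a[0]+0*s],order=1) for a in u]); gr=np.abs(np.gradient(cv2.GaussianBlur(pr,(5,1),0),axis=1))
        off=s[gr.argmax(1)]; k=np.polyfit(t,off,1)
        r=np.abs(off-np.polyval(k,t)); ok=r<1.5; k=np.polyfit(t[ok],off[ok],1)
        up=(proj("side",place(P,[0,y,z+.01]))-proj("side",place(P,[0,y,z])))[0,1]
        print(n,nm,"rise over 140mm (mm)",(k[0]*.14/up*10).round(1),"mid offset mm",(k[1]/up*10).round(1),ok.sum())
```

```text
3 R bottom rise over 140mm (mm) 8.2 mid offset mm 7.4 18
3 L top rise over 140mm (mm) 9.6 mid offset mm 6.5 27
4 R bottom rise over 140mm (mm) 11.0 mid offset mm 8.5 30
4 L top rise over 140mm (mm) 12.5 mid offset mm 7.7 24
6 R bottom rise over 140mm (mm) -1.6 mid offset mm 1.9 30
6 L top rise over 140mm (mm) -0.3 mid offset mm 2.0 30
```

The tray was clearly propped before, rising about 10 mm towards the far edge. Now the rise is about 0, so it lies flat, and the robot is clear.

```bash
python3 -c "
from cell import robot
print(robot.close_job())"
```

```text
the job is handed in; nothing more can be done
None
```

The tray is seated: both pins show through its holes, it measures flat on the deck to within about 2 mm, and the robot has backed off. I only pushed the tray, and the job is handed in.

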